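Flip down the red length stop and butt the bar against it

ROBOT

A 6-joint arm with a two-finger parallel gripper is mounted at the origin on the work surface; the furniture and walls round the work are solid. World frame = base frame: x ahead of the robot, y to its left, z up, the work surface at z = 0. Lengths are in m, angles in rad, forces in N, time in s.
With the tool pointing down it reaches from about 0.4 to 0.825 m from the base axis. Payload 7 kg.
Tool frame: the origin (TCP) lies midway between the tips of the shut fingers; the grasp point (between the pads) lies tcp_to_grasp behind it (tcp_to_grasp is the distance from the TCP to the grasp point, in m); z points along the fingers, y is the line along which they close (so a half turn about z gives the same grasp; the last joint's range is limited). The gripper opens to 88 mm and grips with 3 to 60 N. Pads are 19 mm wide; open, the fingers measure 130 mm over their backs; the gripper's body (78 mm by 193 mm) begins 47 mm behind the grasp point.
Start: joints at [-0.979, 0.359, 0.012, 0, -1.224, -0.288], TCP at [0.202, -0.644, 0.227] pointing down, gripper open.
Joint ranges: [-3.07, 3.07], [-1.43, 2.12], [-1.02, 1.25], [-3.03, 1.67], [-3.05, -0], [-3.03, 3.03]. Speed limits (rad/s): [2.39, 2.39, 3.01, 3.14, 3.14, 3.14].

INTERFACE

Orientations are given as a rotation vector (axis times angle).
In Python, from station import sense, read_camera, hand_in, look_for, cut_out, tcp_to_grasp gives the robot as it stands.
- The arm moves only by the tool apply_moves, never from a script. Its arguments are lists of equal length, an entry for each row: "jaw": the gripper's target within -1 to 1 (shut at 1, half-way at 0, fully open at -1); "delta_pos": the shift along the world's x, y, z in m, a list of three; "twist": the turn, a rotation vector about the world's x, y, z in degrees, a list of three. In form: {"jaw": [jaw, ...], "delta_pos": [[dx, dy, dz], ...], "twist": [[ax, ay, az], ...]}. A call has 1 to 20 rows; each row shifts and turns the commanded pose from where the row before left it; what a row does not reach is not made up. A row lasts 1/8 s, in which the tool goes at most 62.5 mm and 10.7 degrees, less where a joint would pass 70% of its speed; a pose out of reach is approached as far as the arm can. A call is refused whole if a number of a shift passes 0.0625 or a number of a turn 10.7, either way. A call with a gripper value outside its range is refused whole. The fingers move at their own pace and stop on an object; "squeeze" is the grip in N (left out, the last holds). Time passes only in rows, so rows that do not move let the fingers close. It gives the time, the measured TCP pose, the force, the opening and the grip force at its end, in the units of the state.
- sense(): the state, without advancing time (a new reading comes with each control period).
- read_camera(name): name is "scene" or "top" or "wrist"; returns a dict with "frame" (384x512x3 uint8, blue, green, red), "range_z" (384x512 float32, m along the optical axis (not along the pixel's ray), 0 where there is no reading), "intrinsics" (3x3 intrinsics, pixels), "dist" ([k1, k2, p1, p2, k3] as OpenCV has them; the pictures are not rectified), "R" (3x3) and "t" (3): a world point X has camera coordinates R X + t. Camera axes: x right, y down, z forward; pixel columns grow to the right and rows downward; lengths in m; the calibration is good to about 2 mm. A picture is of the moment at which its call begins.
- hand_in(): hands the job in; it is judged then, once.
Trained networks look in the newest picture that a camera, given by its name, has taken for a name from the list of things; names that differ only in an ending like _2 or _b are one class to them, and where a whole thing is asked for, a point or a joint stands for the part that bears it (a point fixed in the world has none). Each returns a list of dicts, best first, with "score" (0 to 1); they miss things now and then, are a little off and sometimes report something else, mostly with a low value. They report only what shows in the picture. A call takes as long as a camera call.
- look_for(camera, target): "rect" ([centre column, centre row, width, height] in pixels, round what is visible of it).
- cut_out(camera, target): "pixels" (384x512 bool, what is visible of it) and "rect" ([centre column, centre row, width, height] in pixels, round what is visible of it).
The state is a dict: "clock": time; "qpos": joint angles; "qvel": joint speeds; "joint_torque": joint torques, N m; "position": TCP position; "orientation": TCP orientation; "force": force on the tool from outside, world axes, zero at the start; "torque": the same for the moment, N m; "width": opening from 0.0 (shut) to 1.0 (fully open); "grasp_force": force on a finger pad.
Only numpy, scipy, OpenCV 4.12 (cv2) and the standard library are available. Lean on these libraries where they do the work, as an engineer would, in place of code of your own. Each camera call takes 0.05 s, during which the arm holds its last target. There are 200 camera calls.

TASK

Set the flat bar up for sawing to length, with pushes of the fingers only: tip the red flip stop over so that it hangs down in front of the fence, leave the yellow stop thrown back, then push the bar flush against the fence and along it until its end butts against the red stop. Do not lift the bar off the bed, and leave the mug and the cut pieces where they are.

Things in the scene. Friction and masses are not known exactly. Their poses are not given: they have to be found in the camera images.
- fence: Aluminium cut-off fence on a wooden bed, fixed. Origin on the bench (z = 0) at the fence face that looks to the robot, level with the 2.4 mm saw kerf. x away from the robot, square to the fence; y along it, from the infeed end to the stops; z up. Bed: x -90 to 22, y -25 to 275, top at z = 18 mm. Fence: x 0 to 22 mm, same length, top at z = 44 mm.
- bar: Dark flat steel bar, 270 x 26 x 7 mm, 0.27 to 0.49 kg, loose, lying flat on the bed roughly along the fence, its rear part overhanging the bed's infeed end. Origin in the middle of its underside; y along it to its front end, x across. Flush, its origin lies 13 mm before the fence face. Wherever the stops stand, its rear end still overhangs the bed when it is home.
- bar_front_end (a point): middle of the bar's front end face (the end that goes to the stop), 3.5 mm above its underside.
- bar_rear_end (a point): middle of the bar's rear end face (overhanging the bed's infeed end), 3.5 mm above its underside.
- red_stop: Carrier of the red flip stop, a dark steel saddle clamped on the fence top. Origin at the fence face, on the fence top (44 mm above the bench), mid-width; axes as the fence's. 30 mm wide along the fence, x -24 to 28 mm (small screw to 41 mm behind), 10 mm high, hinge cheeks 25 mm. Either carrier may be the one nearer the infeed; centres about 65 mm apart.
- red_stop_arm (a joint): Hinge of the red stop (rad): 0 = hangs down before the fence, resting on its hinge stop; 3.49 = thrown back, its start: 20 degrees past upright, leaning away from the robot, resting there. Pushed over towards the robot, past 3.0, it falls down by itself within a second. The axis runs along the fence, 11 mm before the fence face, 64 mm above the bench. Little friction.
- red_stop_tip (a point): Middle of the free end of the red stop's arm, 44 mm along the arm from the hinge. The arm is 20 mm wide along the fence, centred on its carrier, 90 g; its red outer 28 mm is 24 mm deep, 12 mm either side of this point. Thrown back, this end stands 104 mm above the bench, 8 mm behind the fence face. Hanging, it clears the bed by 2 mm.
- red_stop_face (a point): Point on the side of the red arm that the bar's end meets: 10 mm from the arm's middle towards the infeed, 40 mm from the hinge axis; 6 mm above the bed when the arm is down. Its y axis runs along the fence as the fence's.
- yellow_stop: Carrier of the yellow flip stop (kept for another length), the same as the red one's.
- yellow_stop_arm (a joint): Hinge of the yellow stop, built the same as the red one's. It starts thrown back at 3.49 and is to stay so.
- mug: Enamel mug with blue rim, 81 x 110 x 77 mm, loose bystander. Origin on its underside.
- cut_piece_a: Bright sawn piece of flat bar, 20 x 60 x 10 mm, lying on the bench behind the fence, loose bystander. Origin in the middle of its underside.
- cut_piece_b: A second such piece, also behind the fence.

How it is judged:
By the outcome, as a careful person would: the job done as asked, in the order asked, and still so for the second after the job is handed in, with the robot touching nothing.
It also fails if it takes over 58 s, if anything falls off the work surface, if the arm or the gripper's body presses on something with over 40 N, if the wrist force passes 120 N, or if a joint passes its speed limit or range.

## Working session

There is one attempt and no reset: what is moved stays moved. The work goes in short steps, Python scripts to look and compute and a tool call to move; the robot and the scene stay as the last step left them, time stands still between calls to the robot, and variables do not carry over. Pictures are saved under pics/ and viewed, at most 10 in all, crops included, and the job is handed in when it is done.

Besides the shell and the picture viewer there is one more tool, called after "Request:" as name(argument=value, ...) on one line, values as JSON. apply_moves: Moves the arm, as the interface text tells. Its arguments: {"type":"object","properties":{"jaw":{"type":"array"},"delta_pos":{"type":"array"},"twist":{"type":"array"},"squeeze":{"type":"number"}},"required":["jaw","delta_pos","twist"]}

```bash
mkdir -p pics; ls; cat > h.py <<'E'
import numpy as np,cv2
from station import *
def pts(c,mask):
    z=c["range_z"];v,u=np.nonzero(mask&(z>0));d=z[v,u]
    n=cv2.undistortPoints(np.stack([u,v],1).astype(np.float64)[:,None],c["intrinsics"],np.array(c["dist"]))[:,0]
    P=np.c_[n*d[:,None],d]
    return (P-c["t"])@c["R"]
E
python3 - <<'E'
from h import *
ims=[]
for n in["scene","top"]:
    c=read_camera(n);cv2.imwrite(f"pics/{n}0.png",c["frame"])
    print(n,np.round(-np.array(c["R"]).T@c["t"],3))
    for t in["fence","bar","red_stop","red_stop_arm","yellow_stop","yellow_stop_arm","mug","cut_piece_a"]:
        for r in cut_out(n,t)[:2]:
            if r["pixels"].sum()<3: continue
            p=pts(c,r["pixels"])
            if len(p): print(t,round(r["score"],2),np.round(r["rect"]),np.round(np.percentile(p,[3,50,97],0),3).tolist())
print(tcp_to_grasp,sense())
E
```

```text
pics
scene [-0.385  0.424  0.564]
fence 0.67 [221. 224.  53.  49.] [[0.389, -0.062, 0.001], [0.461, 0.029, 0.016], [0.504, 0.086, 0.041]]
bar 0.27 [230. 202.  20.  24.] [[0.466, -0.026, 0.046], [0.481, -0.005, 0.072], [0.508, 0.004, 0.102]]
red_stop 0.62 [229. 201.  22.  26.] [[0.466, -0.027, 0.042], [0.482, -0.005, 0.068], [0.514, 0.005, 0.102]]
red_stop_arm 0.68 [233. 196.   8.  23.] [[0.472, -0.033, 0.048], [0.482, -0.009, 0.084], [0.527, -0.0, 0.103]]
yellow_stop 0.73 [209. 209.  24.  25.] [[0.454, 0.04, 0.042], [0.469, 0.062, 0.068], [0.501, 0.073, 0.103]]
yellow_stop_arm 0.68 [208. 208.  14.  15.] [[0.459, 0.048, 0.061], [0.469, 0.06, 0.081], [0.482, 0.068, 0.101]]
yellow_stop_arm 0.18 [177. 252.  45.  50.] [[0.331, 0.146, 0.002], [0.348, 0.202, 0.048], [0.409, 0.239, 0.076]]
mug 0.58 [177. 252.  44.  44.] [[0.331, 0.147, 0.003], [0.347, 0.203, 0.048], [0.408, 0.239, 0.075]]
top [ 0.422 -0.073  0.972]
fence 0.9 [258. 209. 127.  59.] [[0.403, -0.208, 0.003], [0.457, -0.063, 0.02], [0.53, 0.072, 0.047]]
bar 0.93 [310. 202. 106.  24.] [[0.465, -0.322, 0.022], [0.484, -0.196, 0.026
[... 906 characters left out ...]
 {'clock': 0.9, 'qpos': array([-9.78911326e-01,  3.58567279e-01,  1.19070499e-02,  3.00132238e-05,
       -1.22408946e+00, -2.88084505e-01]), 'qvel': array([ 1.22169063e-03, -2.73772253e-04, -1.13404730e-03, -1.86653885e-04,
        5.67900233e-04, -4.22141276e-06]), 'joint_torque': array([ 2.33321571e-04, -5.82357931e+01,  2.93297982e+01,  7.00249940e+00,
        1.25626838e-02,  3.03120362e-05]), 'position': array([ 0.2018872 , -0.64409026,  0.22659091]), 'orientation': array([ 4.75390634e-01, -3.10541020e+00,  8.51704926e-05]), 'force': array([-0.19408267, -0.1458819 , -0.75690308]), 'torque': array([-0.02772075,  0.00927933,  0.00058278]), 'grasp_force': 0.0, 'width': 1.0002446514399428}
```

```bash
python3 - <<'E'
from h import *
im=cv2.imread("pics/top0.png")[140:290,120:400];cv2.imwrite("pics/topc.png",cv2.resize(im,None,fx=2.8,fy=2.8,interpolation=2))
c=read_camera("top")
P=pts(c,np.ones((384,512),bool))
m=(P[:,0]>.36)&(P[:,0]<.6)&(P[:,1]>-.36)&(P[:,1]<.12)
P=P[m]
def fit(name,Q):
    r=cv2.minAreaRect((Q[:,:2]*1000).astype(np.float32));print(name,len(Q),np.round(cv2.boxPoints(r)).tolist(),np.round(r[2],1),np.median(Q[:,2]))
fit("fencetop",P[(P[:,2]>.041)&(P[:,2]<.050)])
fit("bed+",P[(P[:,2]>.013)&(P[:,2]<.021)])
b=[r for r in cut_out("top","bar")][0]
Q=pts(c,b["pixels"]);fit("bar",Q[(Q[:,2]>.021)&(Q[:,2]<.032)])
for t in["red_stop_arm","yellow_stop_arm"]:
    Q=pts(c,cut_out("top",t)[0]["pixels"]);Q=Q[Q[:,2]>.095];fit(t,Q)
c=read_camera("wrist");cv2.imwrite("pics/w0.png",c["frame"]);print(-c["R"].T@c["t"],c["R"],c["intrinsics"])
E
```

```text
fencetop 876 [[421.0, -191.0], [544.0, -215.0], [606.0, 98.0], [484.0, 122.0]] 78.7 0.04442295789882424
bed+ 2998 [[356.0, -357.0], [578.0, -374.0], [614.0, 108.0], [392.0, 125.0]] 85.7 0.01867878256702681Traceback (most recent call last):
  File "<stdin>", line 11, in <module>
IndexError: list index out of range
```

View pics/topc.png

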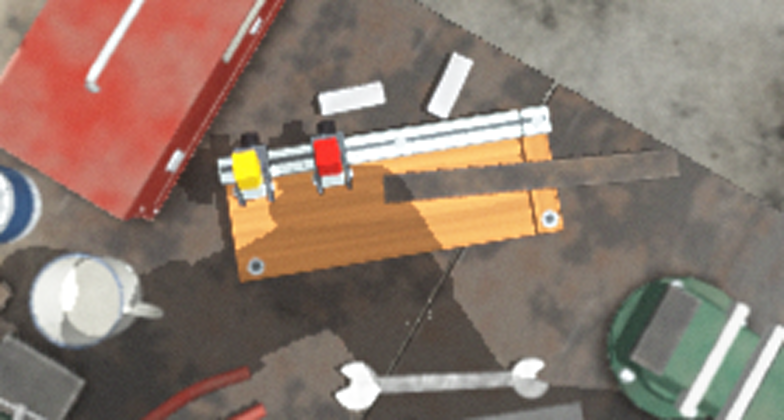

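Request:
apply_moves(jaw=[1,1,1,1,1,1,1,1,1,1,1,1], delta_pos=[[0,0,0.06],[0,0.02,0.06],[0.02,0.05,0],[0.02,0.05,0],[0.02,0.05,0],[0.02,0.05,0],[0.025,0.05,0],[0.025,0.05,0],[0.03,0.05,0],[0.03,0.05,0],[0.03,0.05,0],[0,0.03,0]], twist=[[0,0,-2],[0,0,-2],[0,0,-2],[0,0,-2],[0,0,0],[0,0,0],[0,0,0],[0,0,0],[0,0,0],[0,0,0],[0,0,0],[0,0,0]])

```text
clock: 2.5
position: [0.4231, -0.1421, 0.3456]
orientation: [0.261, -3.131, -0.0]
force: [-0.8, 0.6, -0.2]
width: 0.007
grasp_force: 0.0
```

Request:
apply_moves(jaw=[1,1], delta_pos=[[0,0.01,0],[0,0,0]], twist=[[0,0,0],[0,0,0]])

```text
clock: 2.75
position: [0.4219, -0.1342, 0.3461]
orientation: [-0.259, 3.13, -0.0]
force: [0.3, -0.2, -0.8]
width: 0.004
grasp_force: 0.0
```

```bash
cat > m.py <<'E'
from h import *
import sys
n=sys.argv[1]
c=read_camera("wrist");cv2.imwrite(f"pics/{n}.png",c["frame"])
s=sense();print(s["clock"],s["position"],s["orientation"],"cam",-c["R"].T@c["t"],c["R"][2])
def fit(name,Q):
    if len(Q)<5: return
    r=cv2.minAreaRect((Q[:,:2]*1000).astype(np.float32));print(name,len(Q),np.round(cv2.boxPoints(r)).tolist(),np.round(r[2],1),np.round(r[0],1),np.median(Q[:,2]))
for t in["fence","bar","red_stop_arm","yellow_stop_arm","red_stop","yellow_stop"]:
    for r in cut_out("wrist",t)[:1]:
        k=cv2.erode(r["pixels"].astype(np.uint8),np.ones((3,3))).astype(bool)
        Q=pts(c,k)
        print(t,round(r["score"],2),np.round(r["rect"]),np.round(np.percentile(Q,[2,50,98],0),3).tolist())
        if t=="bar": fit(t,Q[(Q[:,2]>.021)&(Q[:,2]<.032)])
        if "arm" in t: fit(t,Q[Q[:,2]>.09])
        if t=="fence":
            top=Q[(Q[:,2]>.040)&(Q[:,2]<.048)];fit("fencetop",top)
            fit("bed",Q[(Q[:,2]>.014)&(Q[:,2]<.021)])
E
python3 m.py w1
```

```text
2.8 [ 0.42178371 -0.13467226  0.34605889] [-2.58145497e-01  3.13057428e+00 -2.51616629e-04] cam [ 0.35528961 -0.1459773   0.50347197] [ 0.24515922  0.04008647 -0.96865372]
fence 0.84 [294. 187. 195.  72.] [[0.397, -0.212, 0.015], [0.443, -0.056, 0.017], [0.511, 0.067, 0.039]]
fencetop 155 [[504.0, -103.0], [510.0, -138.0], [521.0, -137.0], [514.0, -101.0]] 10.5 [ 512.1 -119.5] 0.04215171736810691
bed 8184 [[385.0, 67.0], [434.0, -225.0], [523.0, -210.0], [474.0, 82.0]] 9.5 [453.8 -71.4] 0.01721366300007081
bar 0.71 [209. 188. 175.  31.] [[0.462, -0.323, 0.022], [0.482, -0.196, 0.024], [0.502, -0.07, 0.026]]
bar 2566 [[457.0, -65.0], [483.0, -329.0], [508.0, -327.0], [482.0, -63.0]] 5.5 [ 482.4 -196.1] 0.024133203602496045
red_stop_arm 0.52 [331. 209.  14.   5.] [[0.47, -0.025, 0.064], [0.472, -0.019, 0.066], [0.473, -0.013, 0.068]]
yellow_stop_arm 0.57 [383. 215.  17.  11.] [[0.46, 0.048, 0.066], [0.462, 0.054, 0.072], [0.466, 0.057, 0.082]]
red_stop 0.43 [330. 206.  26.  10.] [[0.466, -0.034, 0.053], [0.472, -0.028, 0.065], [0.477, -0.008, 0.069]]
yellow_stop 0.63 [212. 188. 176.  31.] [[0.462, -0.322, 0.022], [0.482, -0.193, 0.024], [0.501, -0.069, 0.026]]
```

View pics/w1.png

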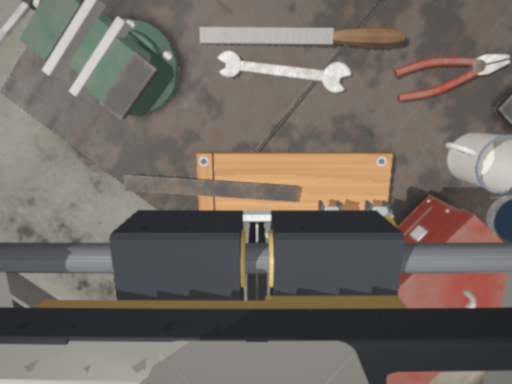

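```bash
python3 - <<'E'
from h import *
for n in["top","scene"]:
    c=read_camera(n);P=pts(c,np.ones((384,512),bool))
    for (x0,x1,y0,y1) in [(.45,.52,.09,.13),(.5,.6,.02,.06),(.5,.6,.06,.1),(.5,.6,.1,.14),(.6,.7,.02,.06),(.6,.7,-.04,.02),(.2,.35,-.5,-.3),(.35,.42,-.5,-.3),(.42,.6,-.5,-.34)]:
        m=(P[:,0]>x0)&(P[:,0]<x1)&(P[:,1]>y0)&(P[:,1]<y1)
        if m.sum():print(n,x0,x1,y0,y1,m.sum(),np.percentile(P[m,2],[5,50,98]).round(3))
c=read_camera("top");P=pts(c,np.ones((384,512),bool))
o=np.array([.517,-.188]);a=np.radians(9.5);R=np.array([[np.cos(a),np.sin(a)],[-np.sin(a),np.cos(a)]])
F=(P[:,:2]-o)@R.T*1000;z=P[:,2]*1000
for lo,hi in[(-20,160),(-20,60),(80,150)]:
    m=(z>39)&(z<50)&(F[:,1]>lo)&(F[:,1]<hi)&(abs(F[:,0])<60);print("fencetop x",m.sum(),np.percentile(F[m,0],[2,50,98]))
m=(z>39)&(z<50)&(abs(F[:,0]-10)<12);print("y",np.percentile(F[m,1],[0.5,99.5]))
m=(z>95)&(abs(F[:,0])<50)&(F[:,1]>130)&(F[:,1]<275)
for k in(F[m,1]<210,F[m,1]>210):print("arms",k.sum(),np.percentile(F[m][k],[2,50,98],0).round(1).tolist())
E
```

```text
top 0.5 0.6 0.02 0.06 212 [-0.002  0.001  0.004]
top 0.5 0.6 0.06 0.1 563 [-0.     0.099  0.117]
top 0.5 0.6 0.1 0.14 479 [0.111 0.114 0.117]
top 0.6 0.7 0.02 0.06 845 [-0.001  0.065  0.117]
top 0.6 0.7 -0.04 0.02 778 [-0.002  0.001  0.005]
scene 0.45 0.52 0.09 0.13 259 [-0.002  0.001  0.112]
scene 0.5 0.6 0.02 0.06 34 [-0.004 -0.003  0.067]
scene 0.5 0.6 0.06 0.1 349 [-0.003  0.043  0.112]
scene 0.5 0.6 0.1 0.14 320 [-0.     0.11   0.112]
scene 0.6 0.7 0.02 0.06 262 [-0.004  0.051  0.112]
scene 0.6 0.7 -0.04 0.02 115 [-0.005 -0.003 -0.001]
scene 0.2 0.35 -0.5 -0.3 239 [0.071 0.086 0.129]Traceback (most recent call last):
  File "<stdin>", line 11, in <module>
    return _quantile_unchecked(
        a, q, axis, out, overwrite_input, method, keepdims, weights)
    return _ureduce(a,
                    func=_quantile_ureduce_func,
    ...<5 lines>...
                    overwrite_input=overwrite_input,
                    method=method)
    r = func(a, **kwargs)
    result = _quantile(arr,
                       quantiles=q,
    ...<2 lines>...
                       out=out,
                       weights=wgt)
    slices_having_nans = np.isnan(arr[-1, ...])
                                  ~~~^^^^^^^^^
IndexError: index -1 is out of bounds for axis 0 with size 0
```

Request:
apply_moves(jaw=[1,1,1,1,1,1,1,1,1,1,1], delta_pos=[[0.04,0.04,0],[0.04,0.04,0],[0.041,0.046,0],[0,0,-0.05],[0,0,-0.05],[0,0,-0.05],[0,0,-0.04],[0,0,-0.03],[0,0,-0.02],[0,0,-0.018],[0,0,0]], twist=[[0,0,0],[0,0,0],[0,0,0],[0,0,0],[0,0,0],[0,0,0],[0,0,0],[0,0,0],[0,0,0],[0,0,0],[0,0,0]])

```text
clock: 4.62
position: [0.542, -0.0087, 0.0865]
orientation: [0.257, -3.128, 0.001]
force: [-0.6, 0.0, 0.9]
width: 0.009
grasp_force: 0.0
```

```bash
python3 - <<'E'
from h import *
c=read_camera("scene");im=c["frame"];s=sense();print(s["position"],s["force"])
K=c["intrinsics"];p,_=cv2.projectPoints(s["position"][None],cv2.Rodrigues(c["R"])[0],c["t"],K,np.array(c["dist"]));print(p)
cv2.imwrite("pics/s1.png",cv2.resize(im[130:280,150:350],None,fx=3.5,fy=3.5,interpolation=2))
E
```

```text
[ 0.54275904 -0.00850879  0.08758293] [-0.86052858 -0.09165655  0.93976448]
[[[220.85511393 187.88069043]]]
```

View pics/s1.png

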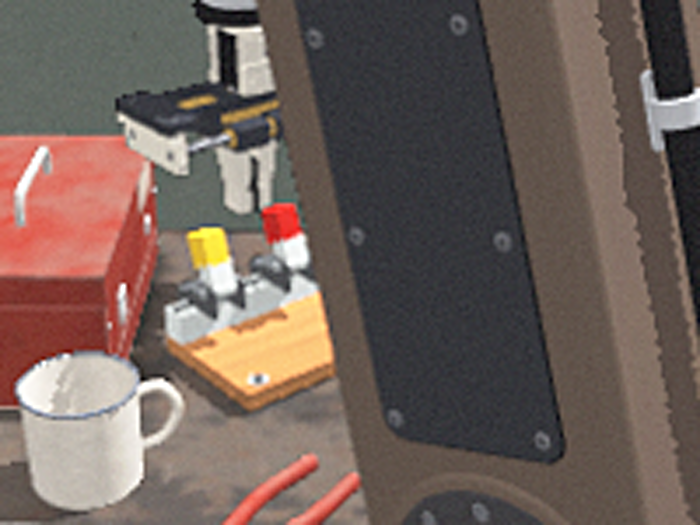

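Request:
apply_moves(jaw=[1,1,1,1,1,1,1,1,1,1], delta_pos=[[-0.01,-0.0017,0],[-0.01,-0.0017,0],[-0.008,-0.0013,0],[-0.007,-0.0012,0],[-0.007,-0.0012,0],[-0.007,-0.0012,0],[-0.007,-0.0012,0],[-0.007,-0.0012,0],[0,0,0.02],[0,0,0.05]], twist=[[0,0,0],[0,0,0],[0,0,0],[0,0,0],[0,0,0],[0,0,0],[0,0,0],[0,0,0],[0,0,0],[0,0,0]])

```text
clock: 5.92
position: [0.4779, -0.0195, 0.1567]
orientation: [0.257, -3.126, 0.002]
force: [0.7, 0.6, 1.1]
width: 0.004
grasp_force: 0.0
```

```bash
python3 - <<'E'
from h import *
c=read_camera("scene");im=c["frame"];s=sense();print(s["position"],s["force"])
cv2.imwrite("pics/s2.png",cv2.resize(im[170:270,170:290],None,fx=5,fy=5,interpolation=2))
E
```

```text
[ 0.48227832 -0.01898085  0.164661  ] [3.19243221 0.22474659 7.99618067]
```

View pics/s2.png

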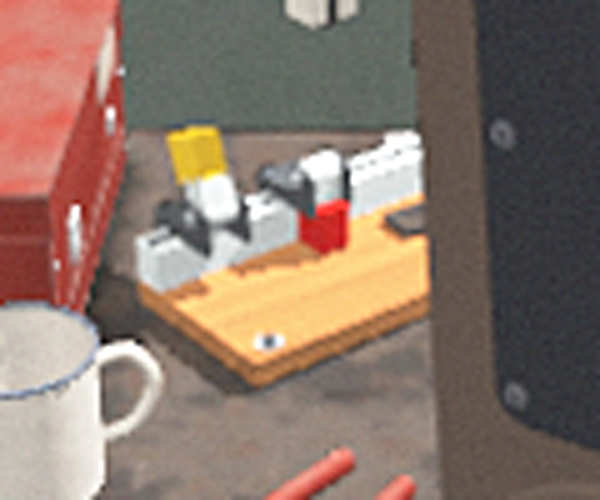

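Request:
apply_moves(jaw=[1,1,1,1,1,1,1,1,1], delta_pos=[[-0.01,-0.05,0],[-0.01,-0.05,0],[-0.01,-0.05,0],[-0.01,-0.012,0],[0,0,-0.045],[0,0,-0.045],[0,0,-0.03],[0,0,-0.01],[0,0,0]], twist=[[0,0,0],[0,0,0],[0,0,0],[0,0,0],[0,0,0],[0,0,0],[0,0,0],[0,0,0],[0,0,0]])

```text
clock: 7.1
position: [0.4399, -0.1808, 0.0279]
orientation: [0.258, -3.13, 0.0]
force: [0.6, 0.4, 0.8]
width: 0.006
grasp_force: 0.0
```

Request:
apply_moves(jaw=[1,1,1,1,1,1,1,1,1,1,1], delta_pos=[[0,0,-0.004],[0,0,-0.004],[0,0,0],[0.006,0.001,0],[0.006,0.001,0],[0.005,0.0008,0],[0.004,0.0007,0],[0.004,0.0007,0],[0.004,0.0007,0],[0.003,0.0005,0],[0,0,0]], twist=[[0,0,0],[0,0,0],[0,0,0],[0,0,0],[0,0,0],[0,0,0],[0,0,0],[0,0,0],[0,0,0],[0,0,0],[0,0,0]])

```text
clock: 8.48
position: [0.4726, -0.1755, 0.0198]
orientation: [-0.258, 3.13, -0.0]
force: [-1.0, 0.6, -0.1]
width: 0.004
grasp_force: 0.2
```

```bash
cat > f.py <<'E'
from h import *
import sys
o=np.array([.517,-.188]);a=np.radians(9.5);R=np.array([[np.cos(a),np.sin(a)],[-np.sin(a),np.cos(a)]])
s=sense();print(s["clock"],s["position"].round(4),s["force"].round(1),"tcp in fence",(R@(s["position"][:2]-o)*1000).round(1))
for n in sys.argv[1:]:
    c=read_camera(n)
    r=cut_out(n,"bar")[:1]
    if not r: print(n,"none");continue
    Q=pts(c,r[0]["pixels"]);Q=Q[(Q[:,2]>.019)&(Q[:,2]<.034)]
    F=(Q[:,:2]-o)@R.T*1000
    q=cv2.minAreaRect(F.astype(np.float32));print(n,r[0]["score"],np.round(cv2.boxPoints(q)).tolist(),round(q[2],1))
E
python3 f.py wrist top
```

```text
8.475 [ 0.4726 -0.1755  0.0198] [-1.   0.6 -0.1] tcp in fence [-41.7  19.7]
wrist 0.88 [[-29.0, -116.0], [-8.0, -116.0], [-4.0, 134.0], [-26.0, 134.0]] 89.2
top none
```

Request:
apply_moves(jaw=[1,1,1,1,1,1], delta_pos=[[0.002,0.0003,0],[0.002,0.0003,0],[0.001,0.0002,0],[0.001,0.0002,0],[0,0,0],[0,0,0]], twist=[[0,0,0],[0,0,0],[0,0,0],[0,0,0],[0,0,0],[0,0,0]])

```text
clock: 9.43
position: [0.4781, -0.1746, 0.0199]
orientation: [-0.258, 3.131, -0.0]
force: [-2.8, -0.8, 1.2]
width: 0.003
grasp_force: 1.1
```

Request:
apply_moves(jaw=[1,1,1,1], delta_pos=[[0.001,0.0002,0],[0.001,0.0002,0],[0,0,0],[0,0,0]], twist=[[0,0,0],[0,0,0],[0,0,0],[0,0,0]])

```text
clock: 9.93
position: [0.48, -0.1742, 0.0199]
orientation: [-0.258, 3.131, -0.0]
force: [-2.1, -0.9, 1.6]
width: 0.003
grasp_force: 1.3
```

Request:
apply_moves(jaw=[1,1,1,1], delta_pos=[[0.001,0.0002,0],[0.001,0.0002,0],[0,0,0],[0,0,0]], twist=[[0,0,0],[0,0,0],[0,0,0],[0,0,0]])

```text
clock: 10.42
position: [0.4804, -0.1741, 0.0198]
orientation: [0.257, -3.129, -0.0]
force: [-6.9, -1.5, 6.1]
width: 0.009
grasp_force: 4.0
```

```bash
python3 f.py wrist
```

```text
10.425 [ 0.4804 -0.1741  0.0198] [-6.9 -1.5  6.1] tcp in fence [-33.8  19.8]
wrist 0.55 [[-18.0, -116.0], [1.0, -116.0], [2.0, 134.0], [-18.0, 134.0]] 90.0
```

Request:
apply_moves(jaw=[1,1,1,1,1,1,1,1,1,1,1,1], delta_pos=[[-0.01,-0.0017,0],[-0.02,-0.0033,0],[0,0,0.025],[0,0,0.025],[0.021,-0.0484,0],[0.021,-0.0484,0],[0.021,-0.0484,0],[0.021,-0.0484,0],[0,0,-0.025],[0,0,-0.02],[0,0,-0.009],[0,0,0]], twist=[[0,0,0],[0,0,0],[0,0,0],[0,0,0],[0,0,0],[0,0,0],[0,0,0],[0,0,0],[0,0,0],[0,0,0],[0,0,0],[0,0,0]])

```text
clock: 12.02
position: [0.5359, -0.3722, 0.0155]
orientation: [0.258, -3.131, -0.0]
force: [0.9, -0.0, 0.6]
width: 0.004
grasp_force: 0.0
```

```bash
python3 f.py wrist top scene; python3 - <<'E'
from h import *
a=read_camera("wrist")["frame"];cv2.imwrite("pics/w2.png",a)
E
```

```text
12.025 [ 0.5359 -0.3722  0.0155] [ 0.9 -0.   0.6] tcp in fence [ -11.8 -184.8]
wrist 0.68 [[-25.0, -57.0], [-25.0, -118.0], [-14.0, -118.0], [-15.0, -56.0]] 0.3
top 0.57 [[-22.0, 83.0], [3.0, 83.0], [4.0, 133.0], [-21.0, 133.0]] 89.1
scene none
```

View pics/w2.png

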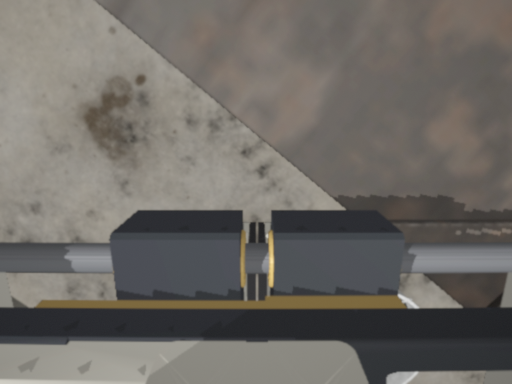

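Request:
apply_moves(jaw=[1,1,1,1,1,1,1,1,1,1,1], delta_pos=[[-0.0017,0.01,0],[-0.0017,0.01,0],[-0.0008,0.005,0],[-0.0007,0.004,0],[-0.0007,0.004,0],[-0.0007,0.004,0],[-0.0007,0.004,0],[-0.0007,0.004,0],[-0.0005,0.003,0],[0,0,0],[0,0,0]], twist=[[0,0,0],[0,0,0],[0,0,0],[0,0,0],[0,0,0],[0,0,0],[0,0,0],[0,0,0],[0,0,0],[0,0,0],[0,0,0]])

```text
clock: 13.75
position: [0.5275, -0.3242, 0.0158]
orientation: [0.258, -3.131, -0.001]
force: [-0.6, 1.0, -0.1]
width: 0.005
grasp_force: 0.0
```

```bash
python3 f.py wrist top
```

```text
13.75 [ 0.5275 -0.3242  0.0158] [-0.6  1.  -0.1] tcp in fence [ -12.1 -136.1]
wrist 0.78 [[-25.0, -69.0], [-14.0, -69.0], [-14.0, -7.0], [-25.0, -7.0]] 89.7
top 0.52 [[2.0, 267.0], [2.0, 267.0], [2.0, 267.0], [2.0, 267.0]] 0.0
```

Request:
apply_moves(jaw=[1,1,1,1,1,1], delta_pos=[[-0.0005,0.003,0],[-0.0005,0.003,0],[-0.0003,0.002,0],[-0.0003,0.002,0],[0,0,0],[0,0,0]], twist=[[0,0,0],[0,0,0],[0,0,0],[0,0,0],[0,0,0],[0,0,0]])

```text
clock: 14.7
position: [0.5261, -0.3142, 0.0159]
orientation: [0.258, -3.131, -0.0]
force: [-0.3, 0.5, -0.1]
width: 0.002
grasp_force: 0.0
```

```bash
python3 - <<'E'
from h import *
t=read_camera("top");s=read_camera("scene")
A=cv2.resize(t["frame"][165:265,190:340],None,fx=5,fy=3,interpolation=2)
A=cv2.resize(t["frame"][170:240,190:340],None,fx=5,fy=4,interpolation=2)
B=cv2.resize(s["frame"][180:250,185:335],None,fx=5,fy=4,interpolation=2)
cv2.imwrite("pics/c3.png",np.vstack([A,B]))
print(sense()["force"])
E
```

```text
[ 0.48196637  0.32146134 -0.01650783]
```

View pics/c3.png

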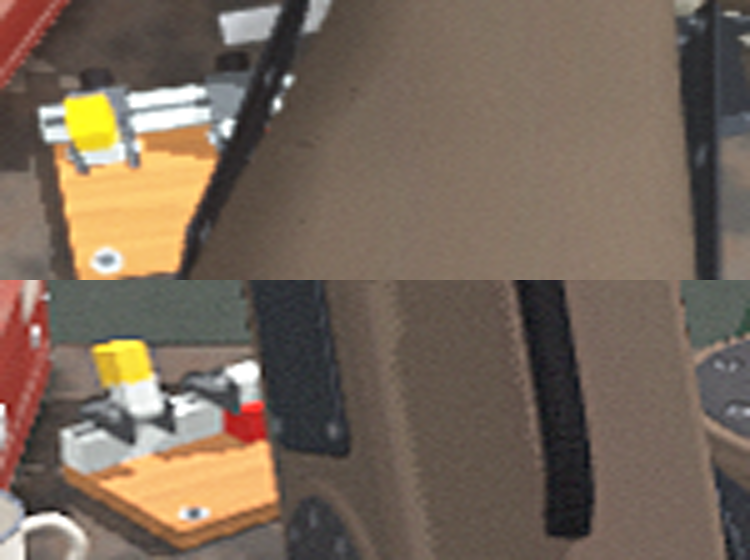

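Request:
apply_moves(jaw=[1,1,1,1,1], delta_pos=[[-0.0003,0.002,0],[-0.0003,0.002,0],[-0.0002,0.001,0],[0,0,0],[0,0,0]], twist=[[0,0,0],[0,0,0],[0,0,0],[0,0,0],[0,0,0]])

```text
clock: 15.42
position: [0.5253, -0.3093, 0.0158]
orientation: [0.258, -3.131, -0.0]
force: [0.4, -0.2, 1.0]
width: 0.003
grasp_force: 0.1
```

Request:
apply_moves(jaw=[1,1,1,1], delta_pos=[[-0.0003,0.002,0],[-0.0002,0.001,0],[0,0,0],[0,0,0]], twist=[[0,0,0],[0,0,0],[0,0,0],[0,0,0]])

```text
clock: 15.92
position: [0.5253, -0.3083, 0.0163]
orientation: [-0.258, 3.13, -0.004]
force: [0.2, -12.0, -2.3]
width: 0.002
grasp_force: 6.0
```

Request:
apply_moves(jaw=[1,1,1,1,1,1,1,1,1,1,1], delta_pos=[[0.001,-0.006,0],[0.003,-0.02,0],[0.003,-0.02,0],[0,0,0.05],[0,0,0.06],[0,0,0.06],[-0.02,-0.04,0.06],[-0.05,-0.05,0],[-0.05,-0.05,0],[-0.05,-0.05,0],[0,0,0]], twist=[[0,0,0],[0,0,0],[0,0,0],[0,0,0],[0,0,0],[0,0,0],[0,0,0],[0,0,0],[0,0,0],[0,0,0],[0,0,0]])

```text
clock: 17.3
position: [0.3788, -0.5218, 0.2358]
orientation: [0.249, -3.131, -0.0]
force: [1.1, 0.6, 0.2]
width: 0.005
grasp_force: 0.0
```

```bash
python3 f.py wrist top; python3 - <<'E'
from h import *
t=read_camera("top");s=read_camera("scene")
A=cv2.resize(t["frame"][170:230,190:340],None,fx=5,fy=5,interpolation=2)
B=cv2.resize(s["frame"][185:240,185:335],None,fx=5,fy=5,interpolation=2)
cv2.imwrite("pics/c4.png",np.vstack([A,B]))
E
```

```text
17.3 [ 0.3788 -0.5218  0.2358] [1.1 0.6 0.2] tcp in fence [-191.4 -306.4]
wrist 0.93 [[-26.0, -106.0], [-4.0, -107.0], [-3.0, 16.0], [-24.0, 16.0]] 89.5
top 0.95 [[-23.0, 159.0], [-23.0, -105.0], [4.0, -105.0], [4.0, 159.0]] 0.0
```

View pics/c4.png

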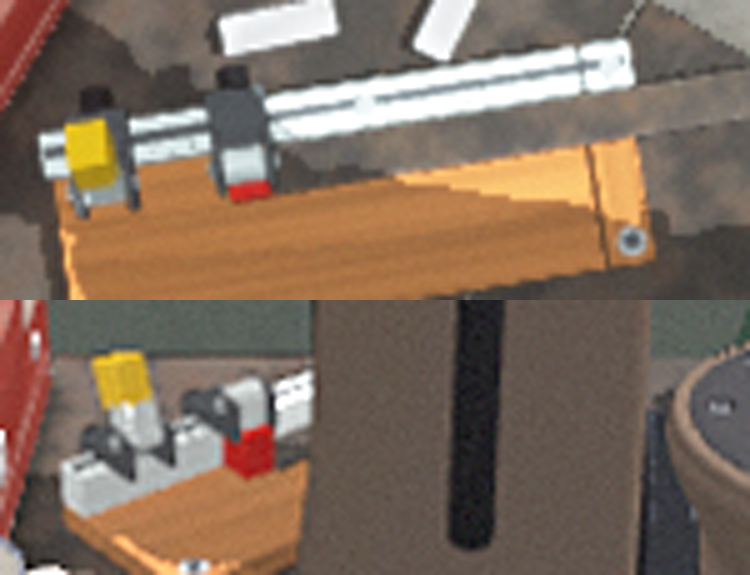

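Request:
apply_moves(jaw=[1,1,1,1,1,1,1,1,1,1,1,1,1,1], delta_pos=[[0.0106,0.0505,0],[0.0106,0.0505,0],[0.0106,0.0505,0],[0.0106,0.0505,0],[0.0106,0.0505,0],[0.0106,0.0505,0],[0.0104,0.0505,0],[0,0,0],[0,0,-0.05],[0,0,-0.06],[0,0,-0.05],[0,0,-0.03],[0,0,-0.018],[0,0,0]], twist=[[0,0,0],[0,0,0],[0,0,0],[0,0,0],[0,0,0],[0,0,0],[0,0,0],[0,0,0],[0,0,0],[0,0,0],[0,0,0],[0,0,0],[0,0,0],[0,0,0]])

```text
clock: 19.35
position: [0.4556, -0.1649, 0.0268]
orientation: [0.258, -3.128, -0.0]
force: [0.3, 0.1, 0.5]
width: 0.004
grasp_force: 0.0
```

```bash
python3 f.py
```

```text
19.35 [ 0.4556 -0.1649  0.0268] [0.3 0.1 0.5] tcp in fence [-56.7  32.9]
```

Down 7 mm, then 21 mm towards the fence, then check the force.

Request:
apply_moves(jaw=[1,1,1,1,1,1,1,1,1], delta_pos=[[0,0,-0.0065],[0.006,0.001,0],[0.006,0.001,0],[0.004,0.0007,0],[0.003,0.0005,0],[0.002,0.0003,0],[0.001,0.0002,0],[0,0,0],[0,0,0]], twist=[[0,0,0],[0,0,0],[0,0,0],[0,0,0],[0,0,0],[0,0,0],[0,0,0],[0,0,0],[0,0,0]])

```text
clock: 20.48
position: [0.4783, -0.1612, 0.0214]
orientation: [0.257, -3.131, -0.0]
force: [-0.6, 0.6, 0.0]
width: 0.004
grasp_force: 0.2
```

Request:
apply_moves(jaw=[1,1,1,1], delta_pos=[[0.001,0.0002,0],[0.001,0.0002,0],[0,0,0],[0,0,0]], twist=[[0,0,0],[0,0,0],[0,0,0],[0,0,0]])

```text
clock: 20.98
position: [0.4787, -0.1611, 0.0212]
orientation: [0.257, -3.128, -0.0]
force: [-5.7, -2.2, 5.1]
width: 0.005
grasp_force: 3.5
```

```bash
python3 f.py
```

```text
20.975 [ 0.4787 -0.1611  0.0212] [-5.7 -2.2  5.1] tcp in fence [-33.3  32.8]
```

Request:
apply_moves(jaw=[1,1,1,1,1,1,1,1,1,1,1,1,1], delta_pos=[[-0.01,-0.0017,0],[-0.02,-0.0033,0],[0,0,0.05],[0,0,0.06],[0,0,0.06],[0,0,0.05],[-0.01,-0.05,0],[-0.01,-0.05,0],[-0.01,-0.05,0],[-0.01,-0.05,0],[-0.01,-0.05,0],[-0.01,-0.05,0],[0,0,0]], twist=[[0,0,0],[0,0,0],[0,0,0],[0,0,0],[0,0,0],[0,0,0],[0,0,0],[0,0,0],[0,0,0],[0,0,0],[0,0,0],[0,0,0],[0,0,0]])

```text
clock: 22.6
position: [0.3894, -0.4685, 0.2404]
orientation: [0.252, -3.131, -0.0]
force: [-0.4, 0.1, 0.2]
width: 0.005
grasp_force: 0.0
```

```bash
python3 f.py top; python3 - <<'E'
from h import *
t=read_camera("top")
cv2.imwrite("pics/c5.png",cv2.resize(t["frame"][175:225,220:340],None,fx=6,fy=6,interpolation=2))
E
```

```text
22.6 [ 0.3894 -0.4685  0.2404] [-0.4  0.1  0.2] tcp in fence [-172.1 -255.5]
top 0.69 [[-23.0, -106.0], [3.0, -106.0], [4.0, 158.0], [-22.0, 158.0]] 89.8
```

View pics/c5.png

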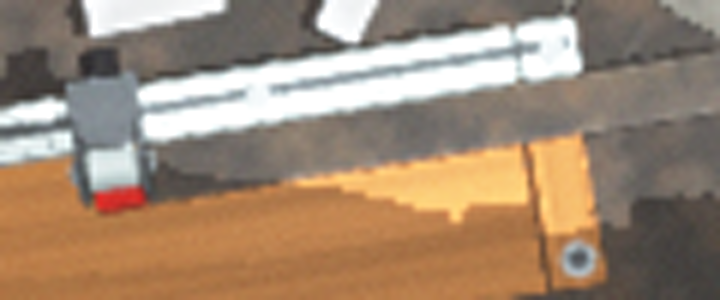

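Request:
apply_moves(jaw=[1,1,1,1,1,1,1,1,1,1,1], delta_pos=[[0.036,0.029,0],[0.036,0.029,0],[0.036,0.029,0],[0.035,0.0288,0],[0,0,0],[0,0,-0.06],[0,0,-0.06],[0,0,-0.05],[0,0,-0.035],[0,0,-0.015],[0,0,0]], twist=[[0,0,0],[0,0,0],[0,0,0],[0,0,0],[0,0,0],[0,0,0],[0,0,0],[0,0,0],[0,0,0],[0,0,0],[0,0,0]])

```text
clock: 24.12
position: [0.5333, -0.3498, 0.0214]
orientation: [0.258, -3.13, -0.0]
force: [-1.2, -1.3, 0.3]
width: 0.006
grasp_force: 0.0
```

```bash
python3 f.py
```

```text
24.125 [ 0.5333 -0.3498  0.0214] [-1.2 -1.3  0.3] tcp in fence [ -10.6 -162.2]
```

Lower 5 mm, then 40 mm along the fence, then creep.

Request:
apply_moves(jaw=[1,1,1,1,1,1,1,1,1,1], delta_pos=[[0,0,-0.005],[-0.0019,0.01,0],[-0.0019,0.01,0],[-0.0017,0.009,0],[-0.0009,0.005,0],[-0.0005,0.003,0],[-0.0003,0.002,0],[-0.0002,0.001,0],[0,0,0],[0,0,0]], twist=[[0,0,0],[0,0,0],[0,0,0],[0,0,0],[0,0,0],[0,0,0],[0,0,0],[0,0,0],[0,0,0],[0,0,0]])

```text
clock: 25.38
position: [0.5261, -0.3102, 0.0164]
orientation: [0.257, -3.131, 0.0]
force: [0.7, -0.5, 0.2]
width: 0.005
grasp_force: 0.0
```

Request:
apply_moves(jaw=[1,1,1,1], delta_pos=[[-0.0002,0.001,0],[-0.0002,0.001,0],[0,0,0],[0,0,0]], twist=[[0,0,0],[0,0,0],[0,0,0],[0,0,0]])

```text
clock: 25.88
position: [0.5259, -0.3086, 0.0166]
orientation: [-0.258, 3.131, -0.001]
force: [0.2, -5.2, -1.3]
width: 0.006
grasp_force: 2.7
```

Butted again (-0.3086, as before). Back off and hand in.

Request:
apply_moves(jaw=[1,1,1,1,1,1,1,1], delta_pos=[[0.001,-0.006,0],[0.003,-0.02,0],[0.003,-0.02,0],[0,0,0.05],[0,0,0.06],[0,0,0.06],[-0.02,-0.05,0.04],[0,0,0]], twist=[[0,0,0],[0,0,0],[0,0,0],[0,0,0],[0,0,0],[0,0,0],[0,0,0],[0,0,0]])

```text
clock: 26.88
position: [0.5144, -0.4047, 0.2278]
orientation: [-0.253, 3.126, -0.006]
force: [0.1, 0.6, -0.3]
width: 0.009
grasp_force: 0.0
```

```bash
python3 f.py top; python3 -c "
from station import *
print(hand_in())"
```

```text
26.875 [ 0.5144 -0.4047  0.2278] [ 0.1  0.6 -0.3] tcp in fence [ -38.3 -213.3]
top 0.72 [[0.0, 0.0], [0.0, 0.0], [0.0, 0.0], [0.0, 0.0]] 0.0
the job is handed in; nothing more can be done
None
```

The job is handed in at about 27 s of the 58 s: the red stop hangs down, the yellow stop was still thrown back when last seen, and contact forces put the bar flush on the fence and butted against the red stop. The arm blocked the cameras after the last end push, so that final position rests on the force reading and the matching tool position.

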